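# Push the food warmer's crossbar past the glass-clamp post into its bay

### The arm

A 7-joint arm with a two-finger parallel gripper is mounted at the origin on the work surface. World frame = base frame: x ahead of the robot, y to its left, z up, the work surface at z = 0. Lengths are in m, angles in degrees, forces in N, time in s.
With the tool pointing down it reaches from about 0.35 to 0.9 m from the base axis. Payload 19.9 kg.
Tool frame: the origin (TCP) lies at the very end of the fingers, on their centre line; the grasp point (between the pads) lies 19 mm behind it; z points along the fingers, y is the direction in which the jaws open and shut (so a half turn about z gives the same grasp; the last joint's range is limited). The gripper opens to 85 mm and grips with 20 to 120 N. Pads are 22 mm wide; open, the fingers measure 114 mm over their backs; the gripper's body (76 mm by 85 mm) begins 54 mm behind the grasp point. The pads swing forward as they close: fully open they stand 13 mm farther back than shut.
Start: joints at [61.736, 23.915, -0.59, 92.452, 0.269, 63.638, -3.037], TCP at [0.273, -0.562, 0.197] pointing down, gripper open.
Joint ranges: [-161.28, 161.28], [-22.2, 115.67], [-73.04, 71.86], [3.21, 147.25], [-68.34, 248.33], [10.77, 114.83], [-161.83, 161.83]. Speed limits (degrees/s): [108.29, 108.29, 136.94, 136.94, 172.46, 172.46, 172.46].

### API

Orientations are given as a 3x3 rotation matrix whose columns are the frame's x, y, z axes.
In Python, from cell import ctrl gives the robot as it stands. The module is installed in compiled form; this text tells all that it offers.
- The arm moves only by the tool jog_arm, never from a script. Its argument "motion" is a list of rows, each an object of numbers: "x", "y", "z": the shift along the tool's x, y, z in mm; "rx", "ry", "rz": the turn, a rotation vector about the tool's x, y, z in rad. A call has exactly 8 rows; each row shifts and turns the pose as measured when the row begins, along the tool's axes as they then stand; what a row does not reach is not made up. A row lasts 1/12 s, in which the tool goes at most 41.7 mm and 7.16 degrees, less where a joint would pass 70% of its speed; a pose out of reach is approached as far as the arm can. A call is refused whole if a number of a shift passes 41.7 or a number of a turn 0.125, either way. A call with a gripper value outside its range is refused whole. "hand" is the closure, from -1 (fully open) to 1 (shut), so that 0 is half open, set as the call begins (left out, the last holds). The fingers move at their own pace and stop on an object; "force" is the grip in N (left out, the last holds). Time passes only in rows, so rows that do not move let the fingers close, or fill a call up. It gives the time, the measured TCP pose, the force and the opening at its end, in the units of the state.
- ctrl.get_obs(): the state, without advancing time (a new reading comes with each control period).
- ctrl.get_image(name): name is "scene" or "top"; returns the picture (480x640x3 uint8, red, green, blue); there is no depth.
- ctrl.calibration(name): a dict with "fx", "fy", "cx", "cy" (pixels), "origin" and "orientation" of the camera in the world. Camera axes: x right, y up, looking along -z (the intrinsics and any distortion apply to the point x, -y, -z); pixel columns grow to the right and rows downward; lengths in m; the calibration is good to about 2 mm. A picture is of the moment at which its call begins. calibration takes no time and is no camera call.
- ctrl.job_done(): hands the job in, once; it reports no verdict.
The state is a dict: "time": time; "qpos": joint angles; "joint_vel": joint speeds; "joint_efforts": joint torques, N m; "position": TCP position; "tcp_rot": TCP orientation; "wrist_force": force on the tool from outside, world axes, zero at the start; "torque": the same for the moment, N m; "grip_width": finger opening in m.
Only numpy, scipy, OpenCV 4.12 (cv2) and the standard library are available. Lean on these libraries where they do the work, as an engineer would, in place of code of your own. Each camera call takes 0.05 s, during which the arm holds its last target. There are 200 camera calls.

### The job

Push the loose steel crossbar along the counter into the three-sided aluminium bay so that it lies with its whole length against the bay's back wall. The short post at the bay's mouth blocks the straight way in: push one end of the bar, then the other, to angle it in behind the post. Keep the bar flat on the counter (never pinch it between the fingers, lift it or carry it), and leave the pot, the jar and the screwdriver where they are.

Things in the scene. Friction and masses are not known exactly. Their poses are not given: they have to be found in the camera images.
- bar: the loose crossbar: straight stainless square tube, 300 mm long (its own y), 25 mm wide (x) and 25 mm high, black end plugs, 0.24 to 0.48 kg, lying flat on the counter between the robot and the bay. Origin: middle of its underside. Both ends are alike; it starts with its yaw within 0.2 rad of the world's
- bar_end_a (a point): centre of the bar's +y end face (150 mm along +y from the bar's middle, half-way up, 12.5 mm above its underside)
- bar_end_b (a point): centre of the bar's -y end face (150 mm along -y from the bar's middle, half-way up)
- bay: the fixed bay: a back wall and two end walls of 6 mm aluminium, 30 mm high, standing on the counter, no floor, the front (towards the robot, its -x) open. Inside it is 360 mm long (its own y, from -180 to +180 mm) and 85 mm deep (x from -85 mm at the mouth to 0 at the back wall). Origin: at counter height, middle of the back wall's inner face. Its yaw is within 0.13 rad of the world's
- post: the fixed glass-clamp post: upright steel stub 36 mm in diameter, 50 mm high, with a black slot across its top. Origin: centre of its foot. In the bay's frame it stands in the mouth at x = -85 mm and either y = -110 mm or y = +110 mm (it changes sides), which leaves 67 mm clear between it and the back wall, 52 mm to the near end wall and 272 mm to the far one
- plug: a flat steel disc 36 mm across, 1.5 mm high, that covers the unused post hole at the other of the two places; only a mark on the counter, things slide freely over it
- pot: bystander: loose open steel pot, 100 mm across, 75 mm high, with two black loop handles (about 165 mm over both, one roughly towards the robot, one away), to the robot's left of the bay; origin centre of its underside
- jar: bystander: loose lidded jar, 60 mm across, 70 mm high, to the robot's right of the bay; origin centre of its underside
- screwdriver: bystander: loose screwdriver, 190 mm long, lying on the right; origin on the underside at its middle

How it is judged:
By the outcome, as a careful person would: the job done as asked, in the order asked, and still so for the second after the job is handed in, with the robot touching nothing.
It also fails if it takes over 72 s, if anything falls off the work surface, if the arm or the gripper's body presses on something with over 40 N, if the wrist force passes 120 N, or if a joint passes its speed limit or range.

## Working session

There is one attempt and no reset: what is moved stays moved. The work goes in short steps, Python scripts to look and compute and a tool call to move; the robot and the scene stay as the last step left them, time stands still between calls to the robot, and variables do not carry over. Pictures are saved under pics/ and viewed, about 8 in all and at most 12, crops included, and the job is handed in when it is done.

Besides the shell and the picture viewer there is one more tool, called after "Emit:" as a command line: name --argument value ..., lists and objects as JSON in quotes. jog_arm: Moves the arm, as the interface text tells. Its arguments: {"type":"object","properties":{"motion":{"type":"array"},"hand":{"type":"number"},"force":{"type":"number"}},"required":["motion"]}

```bash
mkdir -p pics
python3 - <<'E'
from cell import ctrl
import cv2
o=ctrl.get_obs(); print(o['time'],o['position'],o['tcp_rot'],o['grip_width'])
for n in('scene','top'):
    cv2.imwrite(f'pics/{n}0.png',ctrl.get_image(n)[...,::-1]); print(n,ctrl.calibration(n))
E
```

```text
0.0 [ 0.27270187 -0.56193755  0.19636957] [[ 8.99643828e-01  4.36624123e-01 -5.97776521e-04]
 [ 4.36624525e-01 -8.99643231e-01  1.04012947e-03]
 [-8.36399841e-05 -1.19674994e-03 -9.99999280e-01]] 0.08547014187717111
scene {'fx': 528.5575512667037, 'fy': 528.5575512667037, 'cx': 319.63894319174585, 'cy': 236.03045161640776, 'origin': array([ 1.10707677, -0.74014468,  0.75942086]), 'orientation': array([[ 0.81319751, -0.33787153,  0.47386985],
       [ 0.58154274,  0.5035757 , -0.63892062],
       [-0.02275626,  0.79514423,  0.60599324]])}
top {'fx': 525.1700361432254, 'fy': 525.1700361432254, 'cx': 319.47033062636797, 'cy': 235.45253881334602, 'origin': array([0.36205434, 0.00931062, 1.23020863]), 'orientation': array([[ 0.01610103,  0.98660569, -0.16232673],
       [-0.99986565,  0.01538869, -0.0056448 ],
       [-0.0030712 ,  0.16239581,  0.98672092]])}
```

View pics/top0.png

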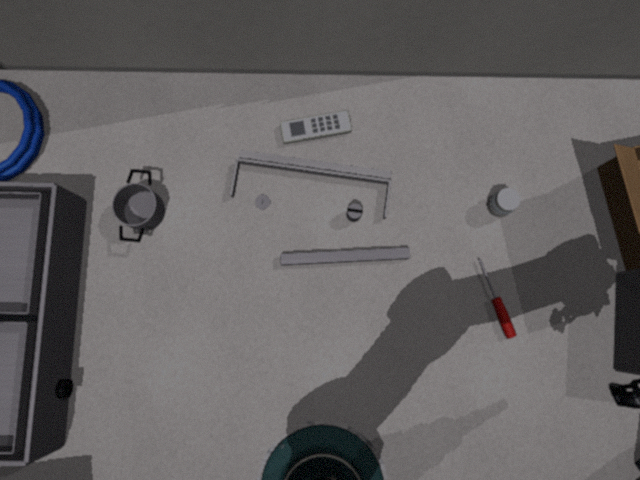

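View pics/scene0.png

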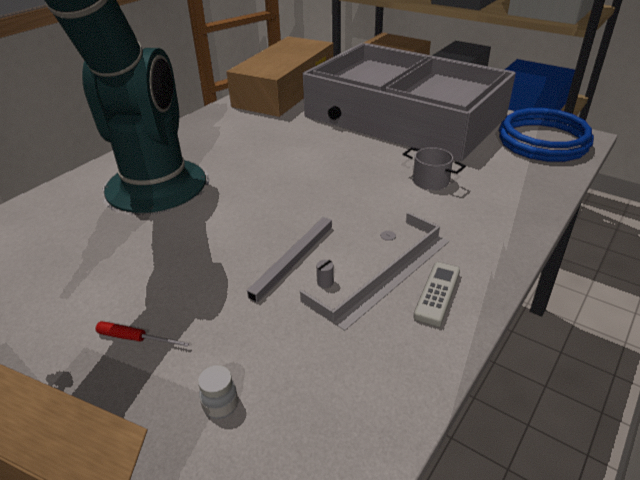

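The top view shows the bar from (281,258) to (409,252) and the back wall from (239,160) to (390,180). The post is at (355,211), the robot's right, and the plug is at (263,202). I'll zoom in for the edges.

```bash
cat > h.py <<'E'
import numpy as np, cv2
from cell import ctrl
def ray(n,uv,z):
    c=ctrl.calibration(n); d=np.array([(uv[0]-c['cx'])/c['fx'],-(uv[1]-c['cy'])/c['fy'],-1.])
    d=c['orientation']@d; o=c['origin']; return (o+d*(z-o[2])/d[2])[:2]
def proj(n,p):
    c=ctrl.calibration(n); q=c['orientation'].T@(np.array(p)-c['origin'])
    return np.array([c['cx']+c['fx']*q[0]/-q[2], c['cy']-c['fy']*q[1]/-q[2]])
def bar(img,show=False):
    """bar top face in top view: bright bluish-grey; returns centre xy, yaw"""
E
python3 - <<'E'
import cv2
a=cv2.imread('pics/top0.png')[145:275,225:425]
cv2.imwrite('pics/crop0.png',cv2.convertScaleAbs(cv2.resize(a,None,fx=4,fy=4,interpolation=cv2.INTER_CUBIC),alpha=1.3))
E
```

```text
(no output)
```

View pics/crop0.png

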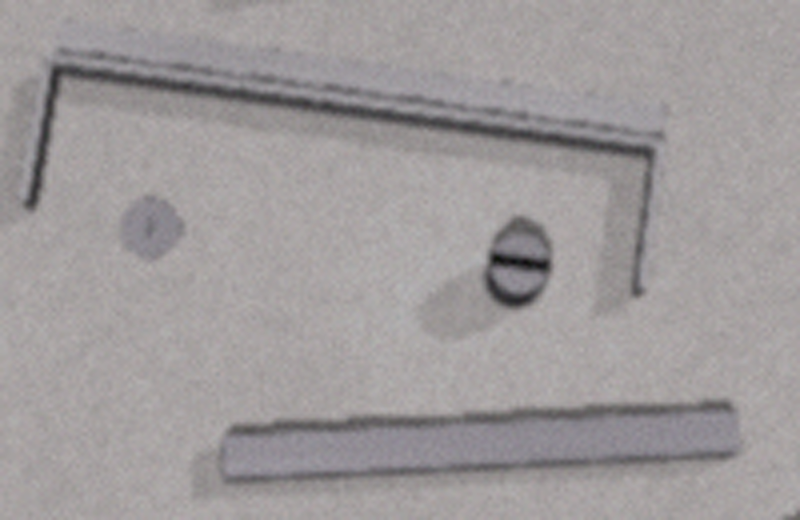

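Crop readings (four times scale, offset (225,145)): upper inner edge of the back wall from (57,66) to (652,148), post top centre (521,255), plug centre (152,228), and bar end midpoints about (225,453) and (738,430).

Run:
```python
from h import *
f=lambda x,y:(225+x/4,145+y/4)
P={}
for n,x,y,z in [('BWl',57,67,.03),('BWr',652,148,.03),('BWl0',57,75,0),('BWr0',652,156,0),('ml',31,207,0),('mr',637,294,.0),('post',521,255,.05),('plug',152,228,.0015),('bl',225,453,.025),('br',738,430,.025)]:
    P[n]=ray('top',f(x,y),z); print(n,P[n].round(4))
d=P['plug']-P['post']; print('post-plug',np.hypot(*d), 'yaw',np.arctan2(-d[0],d[1]))
d=P['BWl']-P['BWr']; print('bw',np.hypot(*d),np.arctan2(-d[0],d[1]))
d=P['bl']-P['br']; print('bar',np.hypot(*d),np.arctan2(-d[0],d[1]),(P['bl']+P['br'])/2)
# bar in the scene: check with reprojection
for n in('bl','br','post','BWl','BWr'): print(n,proj('scene',[*P[n],{'b':.025,'p':.05,'B':.03}[n[0]]]).round(1))
```

```text
BWl [0.7337 0.2093]
BWr [ 0.6896 -0.1431]
BWl0 [0.7379 0.2141]
BWr0 [ 0.6928 -0.1469]
ml [0.6555 0.2264]
mr [ 0.6078 -0.1375]
post [ 0.6196 -0.0651]
plug [0.6433 0.153 ]
bl [0.5056 0.1036]
br [ 0.5236 -0.1926]
post-plug 0.2193671446997266 yaw -0.10829268947896215
bw 0.355157759107384 -0.1245868406736139
bar 0.29674511528800473 0.06083129500379491 [ 0.51460907 -0.04448112]
bl [327.2 217.6]
br [250.9 290.8]
post [325.6 264.8]
BWl [434.  225.6]
BWr [332.2 307.6]
```

Bay: origin about (0.714, 0.034), yaw about -0.118. Bar: centre (0.515, -0.044), yaw 0.06. The post is on the -y side.

Plan:
1. Push the bar's right end face so the bar moves left.
2. Push its flank to angle it, right end into the bay.
3. Slide it in behind the post from the left end.
4. Swing the left end in.

First I close the fingers and approach the right end.

Emit:
jog_arm --motion '[{"rz":0.098},{"rz":0.098},{"rz":0.098},{"rz":0.098},{"x":27,"y":-29},{"x":27,"y":-29},{"x":27,"y":-29},{"x":27,"y":-29}]' --hand 1 --force 20

```text
schema error: expected keys x, y, z, rx, ry, rz
```

Emit:
jog_arm --motion '[{"x":27,"y":-29},{"x":27,"y":-29},{"x":27,"y":-29},{"x":27,"y":-29},{"x":27,"y":-28},{"x":20,"y":-10},{"z":30},{"z":30}]'

```text
schema error: expected keys x, y, z, rx, ry, rz
```

Emit:
jog_arm --motion '[{"x":0,"y":0,"z":0,"rx":0,"ry":0,"rz":0.098},{"x":0,"y":0,"z":0,"rx":0,"ry":0,"rz":0.098},{"x":0,"y":0,"z":0,"rx":0,"ry":0,"rz":0.098},{"x":0,"y":0,"z":0,"rx":0,"ry":0,"rz":0.098},{"x":27,"y":-29,"z":0,"rx":0,"ry":0,"rz":0},{"x":27,"y":-29,"z":0,"rx":0,"ry":0,"rz":0},{"x":27,"y":-29,"z":0,"rx":0,"ry":0,"rz":0},{"x":27,"y":-29,"z":0,"rx":0,"ry":0,"rz":0}]' --hand 1 --force 20

```text
time: 0.77
position: [0.3704, -0.4433, 0.1929]
tcp_rot: [[1.0, 0.025, -0.007], [0.025, -1.0, 0.003], [-0.007, -0.003, -1.0]]
wrist_force: [0.9, -0.7, 0.4]
grip_width: 0.0005
```

Emit:
jog_arm --motion '[{"x":27,"y":-29,"z":0,"rx":0,"ry":0,"rz":0},{"x":27,"y":-29,"z":0,"rx":0,"ry":0,"rz":0},{"x":27,"y":-29,"z":0,"rx":0,"ry":0,"rz":0},{"x":27,"y":-29,"z":0,"rx":0,"ry":0,"rz":0},{"x":27,"y":-28,"z":0,"rx":0,"ry":0,"rz":0},{"x":20,"y":-10,"z":0,"rx":0,"ry":0,"rz":0},{"x":0,"y":0,"z":30,"rx":0,"ry":0,"rz":0},{"x":0,"y":0,"z":30,"rx":0,"ry":0,"rz":0}]'

```text
time: 1.43
position: [0.5351, -0.267, 0.1351]
tcp_rot: [[0.999, 0.036, 0.001], [0.036, -0.999, 0.003], [0.002, -0.003, -1.0]]
wrist_force: [-0.1, -0.0, -1.1]
grip_width: 0.0002
```

Emit:
jog_arm --motion '[{"x":-5,"y":-5,"z":35,"rx":0,"ry":0,"rz":-0.012},{"x":-5,"y":-5,"z":35,"rx":0,"ry":0,"rz":-0.012},{"x":0,"y":0,"z":30,"rx":0,"ry":0,"rz":0},{"x":0,"y":0,"z":20,"rx":0,"ry":0,"rz":0},{"x":0,"y":0,"z":5,"rx":0,"ry":0,"rz":0},{"x":0,"y":0,"z":0,"rx":0,"ry":0,"rz":0},{"x":0,"y":0,"z":0,"rx":0,"ry":0,"rz":0},{"x":0,"y":0,"z":0,"rx":0,"ry":0,"rz":0}]'

```text
time: 2.1
position: [0.5224, -0.2529, 0.0003]
tcp_rot: [[0.998, 0.064, -0.004], [0.064, -0.998, 0.007], [-0.004, -0.007, -1.0]]
wrist_force: [1.0, -0.3, 0.4]
grip_width: 0.0004
```

Run:
```python
from h import *
o=ctrl.get_obs(); p=o['position']; print(p,np.arctan2(o['tcp_rot'][1,0],o['tcp_rot'][0,0]),o['tcp_rot'][:,2])
a=ctrl.get_image('top')[...,::-1]; b=ctrl.get_image('scene')[...,::-1]
cv2.imwrite('pics/t1.png',a); cv2.imwrite('pics/s1.png',b)
A=cv2.resize(a[140:300,220:420],None,fx=2,fy=2); B=cv2.resize(b[180:340,220:420],None,fx=2,fy=2)
cv2.imwrite('pics/c1.png',cv2.convertScaleAbs(np.hstack([A,B]),alpha=1.3))
```

```text
[ 5.22414252e-01 -2.52901798e-01  3.14025272e-04] 0.06439272191912117 [-0.00448095  0.00709961 -0.99996476]
```

View pics/c1.png

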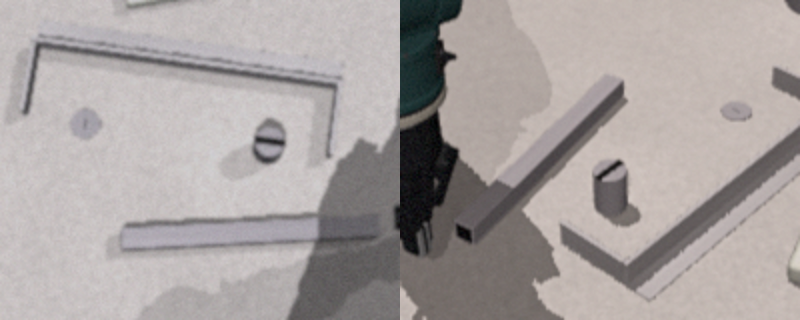

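The top view shows the bar still in place, with the fingers at its right end. The tip is almost on the counter, so I raise it 8 mm, line it up with the bar's axis and push left.

Emit:
jog_arm --motion '[{"x":2,"y":-4,"z":-8,"rx":0,"ry":0,"rz":0},{"x":3,"y":-8,"z":0,"rx":0,"ry":0,"rz":0},{"x":0,"y":-12,"z":0,"rx":0,"ry":0,"rz":0},{"x":0,"y":-14,"z":0,"rx":0,"ry":0,"rz":0},{"x":0,"y":-14,"z":0,"rx":0,"ry":0,"rz":0},{"x":0,"y":-14,"z":0,"rx":0,"ry":0,"rz":0},{"x":0,"y":-14,"z":0,"rx":0,"ry":0,"rz":0},{"x":0,"y":-14,"z":0,"rx":0,"ry":0,"rz":0}]'

```text
time: 2.87
position: [0.5237, -0.1511, 0.0143]
tcp_rot: [[0.998, 0.063, 0.003], [0.063, -0.998, 0.004], [0.003, -0.004, -1.0]]
wrist_force: [0.5, -0.2, -0.8]
grip_width: 0.0001
```

Run:
```python
from h import *
o=ctrl.get_obs(); p=o['position']; print(p,np.arctan2(o['tcp_rot'][1,0],o['tcp_rot'][0,0]),o['wrist_force'])
a=ctrl.get_image('top')[...,::-1]; b=ctrl.get_image('scene')[...,::-1]
cv2.imwrite('pics/t2.png',a); cv2.imwrite('pics/s2.png',b)
A=cv2.resize(a[140:300,220:420],None,fx=2,fy=2); B=cv2.resize(b[180:340,220:420],None,fx=2,fy=2)
cv2.imwrite('pics/c2.png',cv2.convertScaleAbs(np.hstack([A,B]),alpha=1.3))
```

```text
[ 0.52366664 -0.15113004  0.01427175] 0.0634432541648431 [ 0.46982106 -0.23921918 -0.7539269 ]
```

View pics/c2.png

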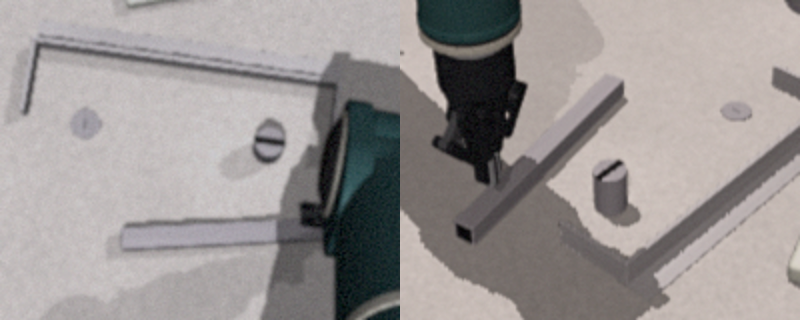

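The bar hasn't moved, although the tool has passed its end. I'll compare the reported tip position with where it appears in the image.

Run:
```python
from h import *
p=ctrl.get_obs()['position']; print(p)
q=proj('scene',p);print('scene',q,'crop',(q-[220,180])*2+[400,0]); q=proj('top',p);print('top',q,(q-[220,140])*2)
b=cv2.imread('pics/s2.png')
cv2.imwrite('pics/c3.png',cv2.convertScaleAbs(cv2.resize(b[190:310,230:330],None,fx=5,fy=5,interpolation=cv2.INTER_CUBIC),alpha=1.6))
b=cv2.imread('pics/s1.png')
c=cv2.convertScaleAbs(cv2.resize(b[230:320,180:280],None,fx=5,fy=5,interpolation=cv2.INTER_CUBIC),alpha=1.6)
for n,P in(('1',(.5224,-.2529,.0003)),): 
    q=(proj('scene',P)-[180,230])*5; cv2.circle(c,tuple(int(v) for v in q),4,(0,0,255),-1)
d=cv2.imread('pics/c3.png'); q=(proj('scene',p)-[230,190])*5; cv2.circle(d,tuple(int(v) for v in q),4,(0,0,255),-1)
c=cv2.copyMakeBorder(c,0,d.shape[0]-c.shape[0],0,0,0); cv2.imwrite('pics/c3.png',cv2.resize(np.hstack([c,d]),None,fx=.8,fy=.8))
```

```text
[ 0.52387604 -0.14911539  0.01427867]
scene [265.33041563 282.7986721 ] crop [490.66083125 205.5973442 ]
top [390.0889584  252.70406079] [340.1779168  225.40812159]
```

View pics/c3.png

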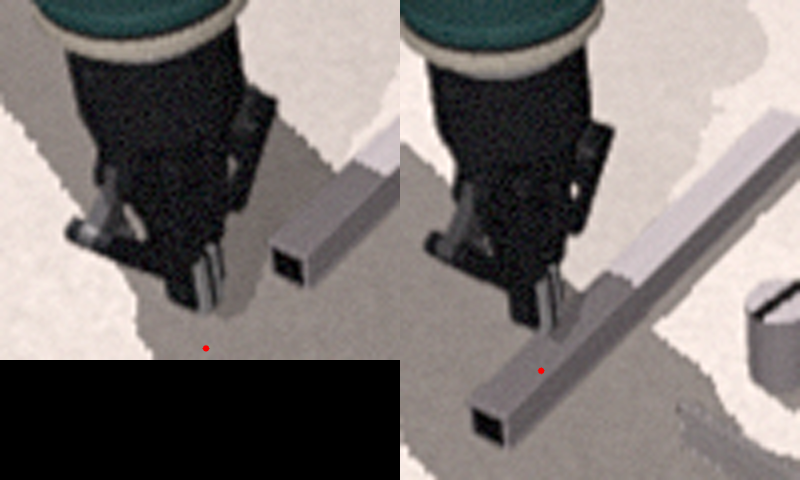

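In the scene view the finger tip shows about 9.5 px above the projected TCP. It is really about 20 mm higher than reported, and the shadow gap agrees, so it passed over the bar. I back off and lower it under watch of the force.

Emit:
jog_arm --motion '[{"x":0,"y":22,"z":0,"rx":0,"ry":0,"rz":0},{"x":0,"y":22,"z":0,"rx":0,"ry":0,"rz":0},{"x":0,"y":22,"z":0,"rx":0,"ry":0,"rz":0},{"x":0,"y":22,"z":0,"rx":0,"ry":0,"rz":0},{"x":0,"y":15,"z":0,"rx":0,"ry":0,"rz":0},{"x":0,"y":0,"z":8,"rx":0,"ry":0,"rz":0},{"x":0,"y":0,"z":8,"rx":0,"ry":0,"rz":0},{"x":0,"y":0,"z":0,"rx":0,"ry":0,"rz":0}]'

```text
time: 3.63
position: [0.5319, -0.2482, -0.0023]
tcp_rot: [[0.997, 0.075, 0.004], [0.075, -0.997, 0.006], [0.004, -0.006, -1.0]]
wrist_force: [0.0, -0.2, -0.0]
grip_width: -0.0004
```

Emit:
jog_arm --motion '[{"x":0,"y":0,"z":4,"rx":0,"ry":0,"rz":0},{"x":0,"y":0,"z":0,"rx":0,"ry":0,"rz":0},{"x":0,"y":0,"z":3,"rx":0,"ry":0,"rz":0},{"x":0,"y":0,"z":0,"rx":0,"ry":0,"rz":0},{"x":0,"y":0,"z":3,"rx":0,"ry":0,"rz":0},{"x":0,"y":0,"z":0,"rx":0,"ry":0,"rz":0},{"x":0,"y":0,"z":0,"rx":0,"ry":0,"rz":0},{"x":0,"y":0,"z":0,"rx":0,"ry":0,"rz":0}]'

```text
time: 4.3
position: [0.5323, -0.2432, -0.0136]
tcp_rot: [[0.997, 0.08, 0.003], [0.08, -0.997, 0.008], [0.004, -0.007, -1.0]]
wrist_force: [-0.2, -0.0, 0.2]
grip_width: 0.0002
```

Run:
```python
from h import *
o=ctrl.get_obs(); p=o['position']; print(p,np.arctan2(o['tcp_rot'][1,0],o['tcp_rot'][0,0]),o['wrist_force'])
a=ctrl.get_image('top')[...,::-1]; b=ctrl.get_image('scene')[...,::-1]
cv2.imwrite('pics/t4.png',a); cv2.imwrite('pics/s4.png',b)
def crop(im,n,u,v):
    c=cv2.convertScaleAbs(cv2.resize(im[v:v+100,u:u+100],None,fx=4,fy=4,interpolation=cv2.INTER_CUBIC),alpha=1.6)
    cv2.circle(c,tuple(int(x) for x in (proj(n,p)-[u,v])*4),3,(0,0,255),-1); return c
cv2.imwrite('pics/c4.png',np.hstack([crop(b,'scene',190,235),crop(a,'top',360,190)]))
```

```text
[ 0.53228452 -0.24324108 -0.01361746] 0.0803052152649228 [-0.2105919  -0.03320268  0.21053179]
```

View pics/c4.png

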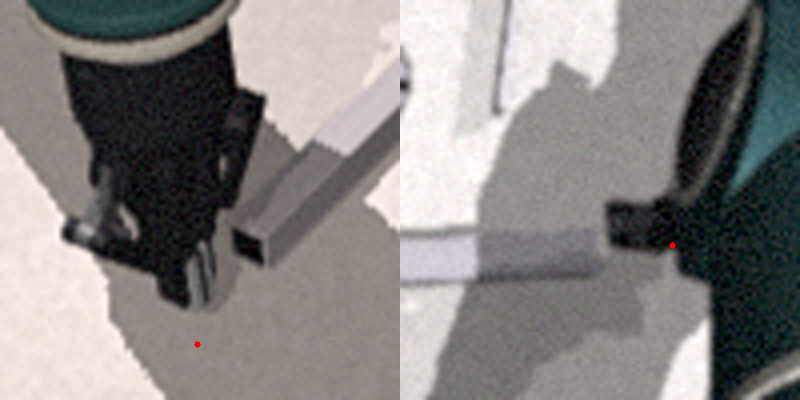

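The tip is now about 7 mm above the counter with no contact force, so true z is reported z plus 21 mm. I keep reported z near -0.013, correct x and yaw, and push.

Emit:
jog_arm --motion '[{"x":-4,"y":0,"z":0,"rx":0,"ry":0,"rz":0.015},{"x":-2,"y":-8,"z":0,"rx":0,"ry":0,"rz":0.005},{"x":0,"y":-12,"z":0,"rx":0,"ry":0,"rz":0},{"x":0,"y":-12,"z":0,"rx":0,"ry":0,"rz":0},{"x":0,"y":-12,"z":0,"rx":0,"ry":0,"rz":0},{"x":0,"y":-12,"z":0,"rx":0,"ry":0,"rz":0},{"x":0,"y":-10,"z":0,"rx":0,"ry":0,"rz":0},{"x":0,"y":-6,"z":0,"rx":0,"ry":0,"rz":0}]'

```text
time: 5.07
position: [0.5207, -0.1649, -0.0126]
tcp_rot: [[0.998, 0.057, 0.004], [0.057, -0.998, 0.007], [0.004, -0.007, -1.0]]
wrist_force: [0.5, -1.6, -0.2]
grip_width: -0.0003
```

```bash
cat >> h.py <<'E'
    # shading-free: low-saturation bluish metal vs warm counter: blue minus red
    pass
def state():
    o=ctrl.get_obs(); p=o['position']; r=o['tcp_rot']
    print('t',round(o['time'],2),'p',p.round(4),'yaw',round(np.arctan2(r[1,0],r[0,0]),3),'tilt',r[:2,2].round(4),'F',o['wrist_force'].round(1))
E
python3 - <<'E'
from h import *
state()
a=cv2.imread('pics/t4.png').astype(int); d=cv2.GaussianBlur((a[...,0]-a[...,2]).astype(np.float32),(3,3),0)
print('counter',d[270,300],d[230,300],'bar',d[255,320],d[254,380],'shadowcounter',d[262,400],'wall',d[160,245:260:5])
E
```

```text
t 5.07 p [ 0.5207 -0.1649 -0.0126] yaw 0.057 tilt [0.0038 0.0072] F [ 0.5 -1.6 -0.2]
counter -4.25 -5.125 bar 2.625 1.875 shadowcounter -2.6875 wall [0.625  0.1875 0.625 ]
```

The contact force shows the bar is being pushed. I continue.

Emit:
jog_arm --motion '[{"x":0,"y":-12,"z":0,"rx":0,"ry":0,"rz":0},{"x":0,"y":-12,"z":0,"rx":0,"ry":0,"rz":0},{"x":0,"y":-12,"z":0,"rx":0,"ry":0,"rz":0},{"x":0,"y":-12,"z":0,"rx":0,"ry":0,"rz":0},{"x":0,"y":-12,"z":0,"rx":0,"ry":0,"rz":0},{"x":0,"y":-10,"z":0,"rx":0,"ry":0,"rz":0},{"x":0,"y":-6,"z":0,"rx":0,"ry":0,"rz":0},{"x":0,"y":0,"z":0,"rx":0,"ry":0,"rz":0}]'

```text
time: 5.73
position: [0.5157, -0.0781, -0.012]
tcp_rot: [[0.998, 0.061, 0.004], [0.061, -0.998, 0.008], [0.004, -0.007, -1.0]]
wrist_force: [-0.1, -0.4, -0.1]
grip_width: 0.0001
```

```bash
cat >> h.py <<'E'
B0=np.array([.714,.034]); PSI=-.118
def tobay(p): c,s=np.cos(PSI),np.sin(PSI); d=np.asarray(p)-B0; return np.array([c*d[0]+s*d[1],-s*d[0]+c*d[1]])
def barmask(n,k=4):
    im=np.mean([ctrl.get_image(n).astype(np.float32) for _ in range(k)],0)
    d=cv2.GaussianBlur(im[...,2]-im[...,0],(3,3),0)
    sat=im.max(2)-im.min(2)
    m=((d>-.5)&(im.mean(2)>45)&(sat<14)).astype(np.uint8)
    return im,cv2.morphologyEx(m,cv2.MORPH_OPEN,np.ones((3,3)))
def find(n='top',tag=''):
    """largest elongated metal blob in the work area; prints rect in px and top-plane ends"""
    im,m=barmask(n); cv2.imwrite(f'pics/m{tag}{n}.png',m*255); cv2.imwrite(f'pics/i{tag}{n}.png',im[...,::-1])
    for c in cv2.findContours(m,cv2.RETR_EXTERNAL,cv2.CHAIN_APPROX_NONE)[0]:
        r=cv2.minAreaRect(c); w,h=max(r[1]),min(r[1])
        if cv2.contourArea(c)<300: continue
        b=cv2.boxPoints(r); b=b if np.linalg.norm(b[0]-b[1])<np.linalg.norm(b[1]-b[2]) else np.roll(b,-1,0)
        e=[ray(n,(b[0]+b[1])/2,.025),ray(n,(b[2]+b[3])/2,.025)]
        if not all(.35<x[0]<.8 and -.3<x[1]<.4 for x in e): continue
        e.sort(key=lambda x:-x[1]); v=e[0]-e[1]; 
        print(n,'px',np.round(r[0]),np.round(r[1],1),'L',np.hypot(*v).round(3),'A',e[0].round(4),'B',e[1].round(4),'bayA',tobay(e[0]).round(3),'bayB',tobay(e[1]).round(3),'yaw_bay',round(np.arctan2(-v[0],v[1])-PSI,3))
E
python3 - <<'E'
from h import *
state(); find('top','5'); find('scene','5')
E
```

```text
t 5.73 p [ 0.5157 -0.0781 -0.012 ] yaw 0.061 tilt [0.0038 0.0077] F [-0.1 -0.4 -0.1]
top px [285. 257.] [ 12.  114.1] L 0.264 A [0.5014 0.227 ] B [ 0.5154 -0.0363] bayA [-0.234  0.167] bayB [-0.189 -0.093] yaw_bay 0.171
top px [309. 168.] [ 43.4 161.1] L 0.383 A [0.7058 0.2343] B [ 0.7393 -0.1471] bayA [-0.032  0.198] bayB [ 0.046 -0.177] yaw_bay 0.206[ WARN:0@7.551] global loadsave.cpp:1063 imwrite_ Unsupported depth image for selected encoder is fallbacked to CV_8U.
```

The detector gives left end A at (0.501, 0.228) and yaw still about 0.055. Another 55 mm or so is needed.

Emit:
jog_arm --motion '[{"x":0,"y":-8,"z":0,"rx":0,"ry":0,"rz":0},{"x":0,"y":-12,"z":0,"rx":0,"ry":0,"rz":0},{"x":0,"y":-12,"z":0,"rx":0,"ry":0,"rz":0},{"x":0,"y":-12,"z":0,"rx":0,"ry":0,"rz":0},{"x":0,"y":-8,"z":0,"rx":0,"ry":0,"rz":0},{"x":0,"y":0,"z":0,"rx":0,"ry":0,"rz":0},{"x":0,"y":20,"z":0,"rx":0,"ry":0,"rz":0},{"x":-35,"y":20,"z":0,"rx":0,"ry":0,"rz":0}]'

```text
time: 6.8
position: [0.4843, -0.0598, -0.0116]
tcp_rot: [[0.998, 0.066, 0.009], [0.066, -0.998, 0.009], [0.009, -0.009, -1.0]]
wrist_force: [-0.7, -1.5, -0.2]
grip_width: -0.0
```

Emit:
jog_arm --motion '[{"x":-35,"y":0,"z":0,"rx":0,"ry":0,"rz":0},{"x":-25,"y":0,"z":0,"rx":0,"ry":0,"rz":0},{"x":0,"y":0,"z":0,"rx":0,"ry":0,"rz":0},{"x":0,"y":0,"z":0,"rx":0,"ry":0,"rz":0},{"x":0,"y":0,"z":0,"rx":0,"ry":0,"rz":0},{"x":0,"y":0,"z":0,"rx":0,"ry":0,"rz":0},{"x":0,"y":0,"z":0,"rx":0,"ry":0,"rz":0},{"x":0,"y":0,"z":0,"rx":0,"ry":0,"rz":0}]'

```text
time: 7.47
position: [0.419, -0.0664, -0.0123]
tcp_rot: [[0.998, 0.064, 0.007], [0.064, -0.998, 0.008], [0.008, -0.008, -1.0]]
wrist_force: [-0.4, -0.0, -0.9]
grip_width: 0.0002
```

```bash
python3 - 2>/dev/null <<'E'
from h import *
state(); find('top','6'); find('scene','6')
E
```

```text
t 7.47 p [ 0.419  -0.0664 -0.0123] yaw 0.064 tilt [0.0072 0.0082] F [-0.4 -0.  -0.9]
top px [268. 258.] [ 12.2 129.3] L 0.299 A [0.4997 0.2823] B [ 0.5138 -0.0161] bayA [-0.242  0.221] bayB [-0.193 -0.073] yaw_bay 0.165
top px [309. 168.] [ 43.3 160.6] L 0.382 A [0.7057 0.2343] B [ 0.7393 -0.1458] bayA [-0.032  0.198] bayB [ 0.046 -0.176] yaw_bay 0.206
```

The bar is at A (0.500, 0.282), B (0.514, -0.016), length 0.299. Now I move behind its middle, slightly to the B side, and push towards the bay.

Emit:
jog_arm --motion '[{"x":3,"y":-36,"z":0,"rx":0,"ry":0,"rz":0},{"x":3,"y":-36,"z":0,"rx":0,"ry":0,"rz":0},{"x":3,"y":-36,"z":0,"rx":0,"ry":0,"rz":0},{"x":3,"y":-36,"z":0,"rx":0,"ry":0,"rz":0},{"x":3,"y":-34,"z":0,"rx":0,"ry":0,"rz":0},{"x":0,"y":0,"z":0,"rx":0,"ry":0,"rz":0},{"x":0,"y":0,"z":0,"rx":0,"ry":0,"rz":0},{"x":0,"y":0,"z":0,"rx":0,"ry":0,"rz":0}]'

```text
time: 8.53
position: [0.4233, 0.1186, -0.0107]
tcp_rot: [[0.998, 0.058, 0.009], [0.058, -0.998, 0.008], [0.009, -0.008, -1.0]]
wrist_force: [0.8, -0.7, -0.7]
grip_width: -0.0001
```

Emit:
jog_arm --motion '[{"x":15,"y":0,"z":0,"rx":0,"ry":0,"rz":0},{"x":15,"y":0,"z":0,"rx":0,"ry":0,"rz":0},{"x":15,"y":0,"z":0,"rx":0,"ry":0,"rz":0},{"x":12,"y":0,"z":0,"rx":0,"ry":0,"rz":0},{"x":12,"y":2,"z":0,"rx":0,"ry":0,"rz":0},{"x":12,"y":2,"z":0,"rx":0,"ry":0,"rz":0},{"x":12,"y":2,"z":0,"rx":0,"ry":0,"rz":0},{"x":8,"y":1,"z":0,"rx":0,"ry":0,"rz":0}]'

```text
time: 9.2
position: [0.5258, 0.1067, -0.0106]
tcp_rot: [[0.999, 0.048, 0.003], [0.048, -0.999, 0.006], [0.003, -0.005, -1.0]]
wrist_force: [-3.6, 0.2, 3.3]
grip_width: -0.0002
```

```bash
python3 - 2>/dev/null <<'E'
from h import *
state(); find('top','7'); find('scene','7')
E
```

```text
t 9.2 p [ 0.5258  0.1067 -0.0106] yaw 0.048 tilt [0.0032 0.0055] F [-3.6  0.2  3.3]
top px [321. 237.] [12.  32.2] L 0.075 A [0.5543 0.0502] B [ 0.5605 -0.0243] bayA [-0.16  -0.003] bayB [-0.146 -0.076] yaw_bay 0.201
top px [309. 168.] [ 42.5 161.1] L 0.383 A [0.7072 0.2342] B [ 0.7383 -0.1473] bayA [-0.03   0.198] bayB [ 0.045 -0.177] yaw_bay 0.199
```

The arm hides the middle, but B is visible at bay (-146, -76) mm with yaw about 0.2, so the bar moved nearly in parallel. I push about 35 mm more and then back off.

Emit:
jog_arm --motion '[{"x":10,"y":2,"z":0,"rx":0,"ry":0,"rz":0},{"x":10,"y":2,"z":0,"rx":0,"ry":0,"rz":0},{"x":10,"y":2,"z":0,"rx":0,"ry":0,"rz":0},{"x":6,"y":1,"z":0,"rx":0,"ry":0,"rz":0},{"x":0,"y":0,"z":0,"rx":0,"ry":0,"rz":0},{"x":-30,"y":0,"z":0,"rx":0,"ry":0,"rz":0},{"x":-40,"y":10,"z":0,"rx":0,"ry":0,"rz":0},{"x":-40,"y":30,"z":0,"rx":0,"ry":0,"rz":0}]'

```text
time: 10.27
position: [0.4636, 0.0658, -0.0112]
tcp_rot: [[0.998, 0.056, 0.008], [0.056, -0.998, 0.009], [0.009, -0.008, -1.0]]
wrist_force: [1.1, -0.6, 0.3]
grip_width: 0.0
```

Emit:
jog_arm --motion '[{"x":0,"y":35,"z":0,"rx":0,"ry":0,"rz":0},{"x":0,"y":25,"z":0,"rx":0,"ry":0,"rz":0},{"x":0,"y":0,"z":0,"rx":0,"ry":0,"rz":0},{"x":0,"y":0,"z":0,"rx":0,"ry":0,"rz":0},{"x":0,"y":0,"z":0,"rx":0,"ry":0,"rz":0},{"x":0,"y":0,"z":0,"rx":0,"ry":0,"rz":0},{"x":0,"y":0,"z":0,"rx":0,"ry":0,"rz":0},{"x":0,"y":0,"z":0,"rx":0,"ry":0,"rz":0}]'

```text
time: 10.93
position: [0.4597, 0.0022, -0.0118]
tcp_rot: [[0.998, 0.056, 0.005], [0.056, -0.998, 0.008], [0.005, -0.007, -1.0]]
wrist_force: [0.3, -0.8, -0.6]
grip_width: 0.0004
```

```bash
python3 - 2>/dev/null <<'E'
from h import *
state(); find('top','8'); find('scene','8')
E
```

```text
t 10.93 p [ 0.4597  0.0022 -0.0118] yaw 0.056 tilt [0.005  0.0076] F [ 0.3 -0.8 -0.6]
top px [275. 226.] [ 12.3 128.4] L 0.299 A [0.557  0.2679] B [ 0.6056 -0.0273] bayA [-0.183  0.214] bayB [-0.1   -0.074] yaw_bay 0.281
top px [309. 168.] [ 42.4 161.1] L 0.383 A [0.7071 0.2341] B [ 0.7382 -0.1473] bayA [-0.03   0.198] bayB [ 0.045 -0.177] yaw_bay 0.199
```

The bar is at bay A (-183, 214), B (-100, -74), yaw 0.28. I push near B to turn it to about 0.45.

Emit:
jog_arm --motion '[{"x":0,"y":0,"z":0,"rx":0,"ry":0,"rz":-0.075},{"x":0,"y":0,"z":0,"rx":0,"ry":0,"rz":-0.075},{"x":30,"y":3,"z":0,"rx":0,"ry":0,"rz":0},{"x":30,"y":3,"z":0,"rx":0,"ry":0,"rz":0},{"x":20,"y":3,"z":0,"rx":0,"ry":0,"rz":0},{"x":14,"y":2,"z":0,"rx":0,"ry":0,"rz":0},{"x":12,"y":0,"z":0,"rx":0,"ry":0,"rz":0},{"x":12,"y":0,"z":0,"rx":0,"ry":0,"rz":0}]'

```text
time: 12.0
position: [0.5791, 0.0147, -0.0117]
tcp_rot: [[0.978, 0.21, 0.002], [0.21, -0.978, 0.007], [0.003, -0.006, -1.0]]
wrist_force: [-2.8, -0.2, 1.6]
grip_width: 0.0002
```

```bash
python3 - 2>/dev/null <<'E'
from h import *
state(); find('top','9')
E
```

```text
t 12.0 p [ 0.5791  0.0147 -0.0117] yaw 0.211 tilt [0.0016 0.0066] F [-2.8 -0.2  1.6]
top px [252. 229.] [12.2 82.7] L 0.192 A [0.5557 0.2675] B [0.5908 0.0785] bayA [-0.185  0.213] bayB [-0.128  0.03 ] yaw_bay 0.302
top px [370. 175.] [43.4 12.8] L 0.103 A [ 0.7163 -0.0494] B [ 0.7004 -0.1508] bayA [ 0.012 -0.083] bayB [ 0.008 -0.185] yaw_bay -0.038
top px [277. 161.] [ 40.  108.5] L 0.258 A [0.6983 0.2427] B [ 0.7775 -0.0032] bayA [-0.04   0.205] bayB [ 0.067 -0.029] yaw_bay 0.429
```

Emit:
jog_arm --motion '[{"x":9,"y":0,"z":0,"rx":0,"ry":0,"rz":0},{"x":9,"y":0,"z":0,"rx":0,"ry":0,"rz":0},{"x":9,"y":0,"z":0,"rx":0,"ry":0,"rz":0},{"x":4,"y":0,"z":0,"rx":0,"ry":0,"rz":0},{"x":0,"y":0,"z":0,"rx":0,"ry":0,"rz":0},{"x":-30,"y":0,"z":0,"rx":0,"ry":0,"rz":0},{"x":-40,"y":0,"z":0,"rx":0,"ry":0,"rz":-0.1},{"x":-40,"y":0,"z":0,"rx":0,"ry":0,"rz":-0.03}]'

```text
time: 12.87
position: [0.5061, -0.0031, -0.0123]
tcp_rot: [[0.94, 0.341, 0.006], [0.341, -0.94, 0.008], [0.008, -0.005, -1.0]]
wrist_force: [-0.0, 0.5, -0.2]
grip_width: -0.0002
```

```bash
python3 - 2>/dev/null <<'E'
from h import *
state(); find('top','10')
E
```

```text
t 12.87 p [ 0.5061 -0.0031 -0.0123] yaw 0.348 tilt [0.0056 0.0079] F [-0.   0.5 -0.2]
top px [276. 219.] [ 17.2 133.8] L 0.312 A [0.5535 0.268 ] B [ 0.6418 -0.0313] bayA [-0.187  0.214] bayB [-0.064 -0.073] yaw_bay 0.405
top px [309. 168.] [ 42.5 160.5] L 0.381 A [0.7073 0.2338] B [ 0.7357 -0.1465] bayA [-0.03   0.198] bayB [ 0.043 -0.177] yaw_bay 0.192
```

The blob probably merged with the plug or post (L 0.312), so I look.

Run:
```python
import cv2
a=cv2.imread('pics/i10top.png')[140:280,200:400]
cv2.imwrite('pics/c10.png',cv2.convertScaleAbs(cv2.resize(a,None,fx=4,fy=4,interpolation=cv2.INTER_CUBIC),alpha=1.4))
```

```text
(no output)
```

View pics/c10.png

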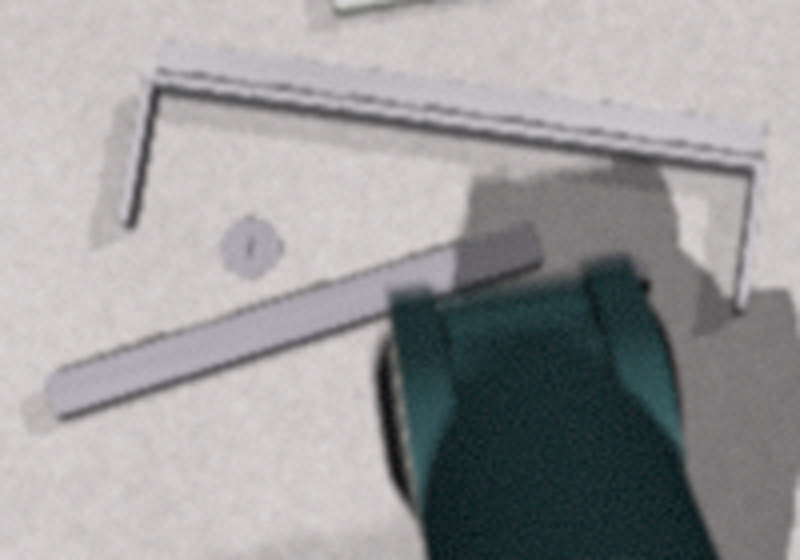

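The bar's ends are at crop (56,393) and (536,242). The post is hidden by the arm and the bay is unchanged.

```bash
cat >> h.py <<'E'
def plan(A,B):
    """bay-frame report: axis clearance to the post, contact behind A, tool offsets to it"""
    a,b=tobay(A),tobay(B); v=(a-b)/np.hypot(*(a-b)); th=np.arctan2(-v[0],v[1]); n=np.array([np.cos(th),np.sin(th)])
    print('L',np.hypot(*(a-b)).round(4),'bayA',a.round(4),'bayB',b.round(4),'th',th.round(3),'post clearance',(n@(b-np.array([-.085,-.11]))-.0305).round(4),'travel to wall',((-.0125*n[0]-b[0])/-v[0]).round(3))
def totool(w):
    o=ctrl.get_obs(); r=o['tcp_rot']; d=np.array([*(np.asarray(w)-o['position'][:2]),0]); return (r.T@d*1000).round(0)[:2]
E
python3 - <<'E'
from h import *
A=ray('top',(200+56/4,140+393/4),.025);B=ray('top',(200+536/4,140+242/4),.025)
print(A,B);plan(A,B)
u=(A-B)/np.hypot(*(A-B)); state()
print('behind A 50mm',A+u*.05,'tool',totool(A+u*.05),'world yaw',np.arctan2(-u[0],u[1]))
E
```

```text
[0.54990879 0.26130927] [ 0.64413735 -0.01661364]
L 0.2935 bayA [-0.1897  0.2064] bayB [-0.0634 -0.0585] th 0.445 post clearance 0.0111 travel to wall 0.121
t 13.07 p [ 0.5067 -0.0043 -0.0118] yaw 0.34 tilt [0.0051 0.0073] F [ 0.2 -1.1  0.6]
behind A 50mm [0.53385416 0.30866166] tool [ 130. -286.] world yaw 0.3268828455950609
```

Emit:
jog_arm --motion '[{"x":-38,"y":-13,"z":0,"rx":0,"ry":0,"rz":0},{"x":13,"y":-37,"z":0,"rx":0,"ry":0,"rz":0},{"x":13,"y":-37,"z":0,"rx":0,"ry":0,"rz":0},{"x":13,"y":-37,"z":0,"rx":0,"ry":0,"rz":0},{"x":13,"y":-37,"z":0,"rx":0,"ry":0,"rz":0},{"x":13,"y":-37,"z":0,"rx":0,"ry":0,"rz":0},{"x":13,"y":-37,"z":0,"rx":0,"ry":0,"rz":0},{"x":0,"y":0,"z":0,"rx":0,"ry":0,"rz":0}]'

```text
time: 13.73
position: [0.4714, 0.242, -0.0098]
tcp_rot: [[0.946, 0.323, 0.011], [0.323, -0.946, 0.011], [0.014, -0.006, -1.0]]
wrist_force: [-1.0, 0.1, 0.5]
grip_width: 0.0
```

```bash
python3 - 2>/dev/null <<'E'
from h import *
state(); print(totool((.47,.315)),totool((.534,.309)))
E
```

```text
t 13.73 p [ 0.4714  0.242  -0.0098] yaw 0.329 tilt [0.0113 0.0107] F [-1.   0.1  0.5]
[ 22. -70.] [ 81. -43.]
```

Emit:
jog_arm --motion '[{"x":12,"y":-36,"z":0,"rx":0,"ry":0,"rz":0},{"x":10,"y":-34,"z":0,"rx":0,"ry":0,"rz":0},{"x":0,"y":0,"z":0,"rx":0,"ry":0,"rz":0},{"x":30,"y":14,"z":0,"rx":0,"ry":0,"rz":0},{"x":29,"y":12,"z":0,"rx":0,"ry":0,"rz":0},{"x":0,"y":0,"z":0,"rx":0,"ry":0,"rz":0},{"x":0,"y":0,"z":0,"rx":0,"ry":0,"rz":0},{"x":0,"y":0,"z":0,"rx":0,"ry":0,"rz":0}]'

```text
time: 14.4
position: [0.5393, 0.3203, -0.008]
tcp_rot: [[0.943, 0.332, 0.016], [0.332, -0.943, 0.018], [0.021, -0.012, -1.0]]
wrist_force: [0.5, -0.4, -0.1]
grip_width: -0.0001
```

```bash
python3 - 2>/dev/null <<'E'
from h import *
state(); find('top','11'); print(totool((.534,.309)))
im,m=barmask('top',2)
# end A: sub-blob by columns; edge fit of bar flanks
pts=np.argwhere(m>0)[:,::-1].astype(float)
w=np.array([ray('top',p,.025) for p in pts]); b=np.array([tobay(x) for x in w])
k=(b[:,0]<-.07)&(b[:,0]>-.3)&(np.abs(b[:,1])<.3); q=b[k].astype(np.float32)
# fixed line
l=cv2.fitLine(q,cv2.DIST_HUBER,0,.001,.001).ravel(); s=(q-l[2:])@l[:2]; print(l,'yaw',np.arctan2(-l[0],l[1]),'ext',s.min(),s.max(),l[2:]+s.min()*l[:2],l[2:]+s.max()*l[:2])
cv2.imwrite('pics/i11.png',im[...,::-1])
E
```

```text
t 14.4 p [ 0.5393  0.3203 -0.008 ] yaw 0.338 tilt [0.0161 0.018 ] F [ 0.5 -0.4 -0.1]
top px [273. 220.] [ 12.4 128.4] L 0.299 A [0.5465 0.2653] B [ 0.6458 -0.0173] bayA [-0.194  0.21 ] bayB [-0.062 -0.059] yaw_bay 0.456
top px [309. 168.] [ 42.3 160.6] L 0.382 A [0.7072 0.2341] B [ 0.7381 -0.1461] bayA [-0.03   0.198] bayB [ 0.045 -0.176] yaw_bay 0.199
[-8.  9.]
```

Clean reading: A at bay (-194, 210), B at (-62, -59), yaw 0.456, L 0.299, 12 mm clear of the post. I line up behind A and push along the axis.

Emit:
jog_arm --motion '[{"x":-8,"y":0,"z":3,"rx":-0.012,"ry":-0.021,"rz":0},{"x":-3,"y":0,"z":0,"rx":0,"ry":0,"rz":0},{"x":0,"y":0,"z":0,"rx":0,"ry":0,"rz":0},{"x":0,"y":12,"z":0,"rx":0,"ry":0,"rz":0},{"x":0,"y":12,"z":0,"rx":0,"ry":0,"rz":0},{"x":0,"y":8,"z":0,"rx":0,"ry":0,"rz":0},{"x":0,"y":0,"z":0,"rx":0,"ry":0,"rz":0},{"x":0,"y":0,"z":0,"rx":0,"ry":0,"rz":0}]'

```text
time: 15.37
position: [0.5379, 0.2818, -0.0109]
tcp_rot: [[0.943, 0.333, -0.002], [0.333, -0.943, -0.003], [-0.003, 0.003, -1.0]]
wrist_force: [0.8, 0.3, -0.4]
grip_width: 0.0001
```

```bash
python3 - 2>/dev/null <<'E'
from h import *
state(); A=np.array([.5465,.2653]);u=np.array([-.3315,.9434]); print(totool(A+u*.008))
E
```

```text
t 15.37 p [ 0.5379  0.2818 -0.0109] yaw 0.339 tilt [-0.002  -0.0034] F [ 0.8  0.3 -0.4]
[ 3. 10.]
```

Emit:
jog_arm --motion '[{"x":3,"y":4,"z":0,"rx":0,"ry":0,"rz":0},{"x":0,"y":8,"z":0,"rx":0,"ry":0,"rz":0},{"x":0,"y":9,"z":0,"rx":0,"ry":0,"rz":0},{"x":0,"y":9,"z":0,"rx":0,"ry":0,"rz":0},{"x":0,"y":9,"z":0,"rx":0,"ry":0,"rz":0},{"x":0,"y":9,"z":0,"rx":0,"ry":0,"rz":0},{"x":0,"y":6,"z":0,"rx":0,"ry":0,"rz":0},{"x":0,"y":0,"z":0,"rx":0,"ry":0,"rz":0}]'

```text
time: 16.03
position: [0.5612, 0.2266, -0.0108]
tcp_rot: [[0.943, 0.332, -0.002], [0.332, -0.943, -0.003], [-0.003, 0.002, -1.0]]
wrist_force: [0.4, 1.0, 0.2]
grip_width: -0.0001
```

```bash
python3 - 2>/dev/null <<'E'
from h import *
state(); find('top','12')
E
```

```text
t 16.03 p [ 0.5612  0.2266 -0.0108] yaw 0.339 tilt [-0.0019 -0.0026] F [0.4 1.  0.2]
top px [298. 211.] [ 12.4 116.4] L 0.273 A [0.5724 0.1953] B [ 0.6619 -0.0623] bayA [-0.16   0.144] bayB [-0.04  -0.102] yaw_bay 0.452
top px [310. 168.] [ 37.8 160.1] L 0.38 A [0.7141 0.2323] B [ 0.73   -0.1478] bayA [-0.023  0.197] bayB [ 0.037 -0.179] yaw_bay 0.16
```

B is at bay (-40, -102), yaw 0.452, so it is running true. I push 45 mm more.

Emit:
jog_arm --motion '[{"x":0,"y":8,"z":0,"rx":0,"ry":0,"rz":0},{"x":0,"y":9,"z":0,"rx":0,"ry":0,"rz":0},{"x":0,"y":9,"z":0,"rx":0,"ry":0,"rz":0},{"x":0,"y":9,"z":0,"rx":0,"ry":0,"rz":0},{"x":0,"y":8,"z":0,"rx":0,"ry":0,"rz":0},{"x":0,"y":0,"z":0,"rx":0,"ry":0,"rz":0},{"x":0,"y":-20,"z":0,"rx":0,"ry":0,"rz":0},{"x":-35,"y":-20,"z":0,"rx":0,"ry":0,"rz":0}]'

```text
time: 16.9
position: [0.5354, 0.2077, -0.0104]
tcp_rot: [[0.944, 0.329, 0.003], [0.329, -0.944, -0.002], [0.002, 0.003, -1.0]]
wrist_force: [-1.3, 1.8, 0.1]
grip_width: -0.0004
```

Emit:
jog_arm --motion '[{"x":-40,"y":0,"z":0,"rx":0,"ry":0,"rz":0.05},{"x":-20,"y":0,"z":0,"rx":0,"ry":0,"rz":0.05},{"x":0,"y":0,"z":0,"rx":0,"ry":0,"rz":0.05},{"x":0,"y":0,"z":0,"rx":0,"ry":0,"rz":0},{"x":0,"y":0,"z":0,"rx":0,"ry":0,"rz":0},{"x":0,"y":0,"z":0,"rx":0,"ry":0,"rz":0},{"x":0,"y":0,"z":0,"rx":0,"ry":0,"rz":0},{"x":0,"y":0,"z":0,"rx":0,"ry":0,"rz":0}]'

```text
time: 17.57
position: [0.4717, 0.1889, -0.0107]
tcp_rot: [[0.983, 0.185, 0.001], [0.185, -0.983, -0.002], [0.0, 0.002, -1.0]]
wrist_force: [0.6, -0.5, -0.9]
grip_width: -0.0002
```

```bash
python3 - 2>/dev/null <<'E'
from h import *
state(); find('top','13')
E
```

```text
t 17.57 p [ 0.4717  0.1889 -0.0107] yaw 0.186 tilt [ 0.0005 -0.002 ] F [ 0.6 -0.5 -0.9]
top px [308. 200.] [157.4  79.5] L 0.371 A [0.6684 0.2282] B [ 0.6222 -0.1396] bayA [-0.068  0.188] bayB [-0.071 -0.183] yaw_bay -0.007
```

The blob merged with the wall, so I clip the mask to the area in front of the bay's back.

```bash
cat >> h.py <<'E'
def find2(n='top',tag='',xmax=-.045):
    im,m=barmask(n); cv2.imwrite(f'pics/i{tag}{n}.png',im[...,::-1])
    def px(p): c,s=np.cos(PSI),np.sin(PSI); return proj(n,[*(B0+[c*p[0]-s*p[1],s*p[0]+c*p[1]]),.025])
    keep=np.zeros_like(m); cv2.fillPoly(keep,[np.int32([px(p) for p in[(-.3,-.172),(-.3,.3),(-.1,.3),(-.1,.172),(xmax,.172),(xmax,-.172)]])],1)
    m=m&keep
    for c in cv2.findContours(m,cv2.RETR_EXTERNAL,cv2.CHAIN_APPROX_NONE)[0]:
        if cv2.contourArea(c)<200: continue
        b=cv2.boxPoints(cv2.minAreaRect(c)); b=b if np.linalg.norm(b[0]-b[1])<np.linalg.norm(b[1]-b[2]) else np.roll(b,-1,0)
        e=sorted([ray(n,(b[0]+b[1])/2,.025),ray(n,(b[2]+b[3])/2,.025)],key=lambda x:-x[1]); v=e[0]-e[1]; L=np.hypot(*v); Bf=e[0]-v/L*.3
        print(n,'L',L.round(3),'W',np.linalg.norm(b[0]-b[1]).round(1),'A',e[0].round(4),'B from A',Bf.round(4),'bayA',tobay(e[0]).round(4),'bayB',tobay(Bf).round(4),'yaw_bay',round(np.arctan2(-v[0],v[1])-PSI,3))
E
python3 - 2>/dev/null <<'E'
from h import *
find2('top','14')
E
```

```text
top L 0.27 W 12.5 A [0.5776 0.1809] B from A [ 0.678  -0.1019] bayA [-0.1528  0.1298] bayB [-0.0198 -0.1392] yaw_bay 0.459
```

The bar is at bay A (-153, 130), B (-20, -139), yaw 0.46, with end B behind the post. Now I swing end A in by pushing its near flank.

Emit:
jog_arm --motion '[{"x":23,"y":24,"z":0,"rx":0,"ry":0,"rz":0},{"x":23,"y":24,"z":0,"rx":0,"ry":0,"rz":0},{"x":23,"y":24,"z":0,"rx":0,"ry":0,"rz":0},{"x":10,"y":1,"z":0,"rx":0,"ry":0,"rz":0},{"x":10,"y":1,"z":0,"rx":0,"ry":0,"rz":0},{"x":10,"y":1,"z":0,"rx":0,"ry":0,"rz":0},{"x":10,"y":1,"z":0,"rx":0,"ry":0,"rz":0},{"x":6,"y":1,"z":0,"rx":0,"ry":0,"rz":0}]'

```text
time: 18.63
position: [0.6019, 0.1322, -0.0108]
tcp_rot: [[0.982, 0.187, -0.002], [0.187, -0.982, -0.002], [-0.003, 0.002, -1.0]]
wrist_force: [-1.9, 1.5, 3.3]
grip_width: -0.0
```

```bash
python3 - 2>/dev/null <<'E'
from h import *
state(); print(tobay(ctrl.get_obs()['position'][:2])); find2('top','15')
E
```

```text
t 18.63 p [ 0.6019  0.1322 -0.0108] yaw 0.189 tilt [-0.0022 -0.0022] F [-1.9  1.5  3.3]
[-0.12283596  0.08435233]
top L 0.165 W 12.2 A [0.634  0.0787] B from A [ 0.6951 -0.215 ] bayA [-0.0847  0.0349] bayB [ 0.0106 -0.2495] yaw_bay 0.323
```

Yaw has dropped to 0.32. I continue swinging and turn the tool along with the bar.

Emit:
jog_arm --motion '[{"x":10,"y":2,"z":0,"rx":0,"ry":0,"rz":0.04},{"x":10,"y":2,"z":0,"rx":0,"ry":0,"rz":0.04},{"x":10,"y":2,"z":0,"rx":0,"ry":0,"rz":0.04},{"x":10,"y":1,"z":0,"rx":0,"ry":0,"rz":0.04},{"x":10,"y":1,"z":0,"rx":0,"ry":0,"rz":0.04},{"x":6,"y":0,"z":0,"rx":0,"ry":0,"rz":0.03},{"x":0,"y":0,"z":0,"rx":0,"ry":0,"rz":0},{"x":0,"y":0,"z":0,"rx":0,"ry":0,"rz":0}]'

```text
time: 19.5
position: [0.6533, 0.1311, -0.0114]
tcp_rot: [[0.999, -0.048, -0.007], [-0.048, -0.999, -0.003], [-0.007, 0.003, -1.0]]
wrist_force: [-0.2, -0.8, 0.6]
grip_width: 0.0003
```

```bash
python3 - 2>/dev/null <<'E'
from h import *
state(); print(tobay(ctrl.get_obs()['position'][:2])); find2('top','16',-.03)
a=cv2.imread('pics/i16top.png')[140:280,220:420]; b=cv2.imread('pics/i16top.png')
s=ctrl.get_image('scene')[...,::-1][180:340,260:460]
A=cv2.resize(a,(400,280)); S=cv2.resize(s,(400,320))
A=cv2.copyMakeBorder(A,0,40,0,0,0); cv2.imwrite('pics/c16.png',cv2.convertScaleAbs(np.hstack([A,S]),alpha=1.4))
E
```

```text
t 19.5 p [ 0.6533  0.1311 -0.0114] yaw -0.048 tilt [-0.0075 -0.0025] F [-0.2 -0.8  0.6]
[-0.07175213  0.08924587]
top L 0.199 W 11.8 A [0.6718 0.0765] B from A [ 0.6559 -0.2231] bayA [-0.0469  0.0372] bayB [-0.0275 -0.2621] yaw_bay 0.065
```

View pics/c16.png

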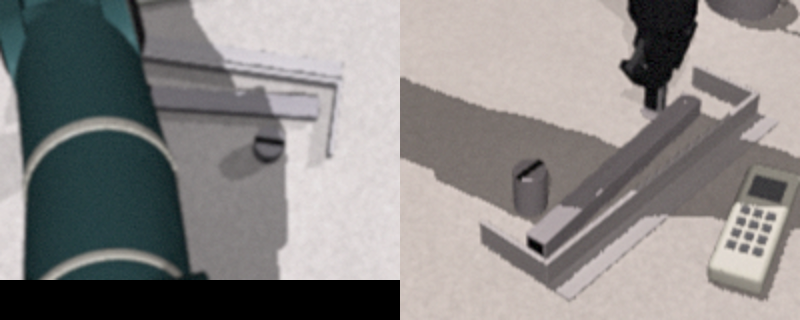

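The bar is now wholly inside the bay behind the post, nearly parallel and about 20 mm from the back wall; the top crop shows its right end at (318,107). I back off, shift to the bar's middle and press it home.

Emit:
jog_arm --motion '[{"x":-15,"y":0,"z":0,"rx":0,"ry":0,"rz":0.035},{"x":-5,"y":20,"z":0,"rx":0,"ry":0,"rz":0.035},{"x":0,"y":28,"z":0,"rx":0,"ry":0,"rz":0},{"x":0,"y":25,"z":0,"rx":0,"ry":0,"rz":0},{"x":10,"y":0,"z":0,"rx":0,"ry":0,"rz":0},{"x":10,"y":0,"z":0,"rx":0,"ry":0,"rz":0},{"x":8,"y":0,"z":0,"rx":0,"ry":0,"rz":0},{"x":8,"y":0,"z":0,"rx":0,"ry":0,"rz":0}]'

```text
time: 20.42
position: [0.6593, 0.0543, -0.0107]
tcp_rot: [[0.993, -0.116, -0.008], [-0.116, -0.993, -0.001], [-0.008, 0.002, -1.0]]
wrist_force: [-2.5, 0.9, 1.6]
grip_width: 0.0004
```

```bash
python3 - 2>/dev/null <<'E'
from h import *
state(); print(tobay(ctrl.get_obs()['position'][:2]))
E
```

```text
t 20.42 p [ 0.6593  0.0543 -0.0107] yaw -0.116 tilt [-0.0083 -0.0012] F [-2.5  0.9  1.6]
[-0.05667629  0.0137055 ]
```

Emit:
jog_arm --motion '[{"x":6,"y":0,"z":0,"rx":0,"ry":0,"rz":0},{"x":6,"y":0,"z":0,"rx":0,"ry":0,"rz":0},{"x":4,"y":0,"z":0,"rx":0,"ry":0,"rz":0},{"x":3,"y":0,"z":0,"rx":0,"ry":0,"rz":0},{"x":3,"y":0,"z":0,"rx":0,"ry":0,"rz":0},{"x":0,"y":0,"z":0,"rx":0,"ry":0,"rz":0},{"x":0,"y":0,"z":0,"rx":0,"ry":0,"rz":0},{"x":0,"y":0,"z":0,"rx":0,"ry":0,"rz":0}]'

```text
time: 21.08
position: [0.6819, 0.0548, -0.011]
tcp_rot: [[0.994, -0.111, -0.018], [-0.111, -0.994, -0.002], [-0.018, 0.004, -1.0]]
wrist_force: [-4.7, -2.6, 5.6]
grip_width: -0.0
```

```bash
python3 - 2>/dev/null <<'E'
from h import *
state(); print(tobay(ctrl.get_obs()['position'][:2]))
E
```

```text
t 21.08 p [ 0.6819  0.0548 -0.011 ] yaw -0.111 tilt [-0.0181 -0.0023] F [-4.7 -2.6  5.6]
[-0.03430028  0.01688177]
```

Emit:
jog_arm --motion '[{"x":2,"y":0,"z":0,"rx":0,"ry":0.018,"rz":0},{"x":2,"y":0,"z":0,"rx":0,"ry":0,"rz":0},{"x":2,"y":0,"z":0,"rx":0,"ry":0,"rz":0},{"x":2,"y":0,"z":0,"rx":0,"ry":0,"rz":0},{"x":2,"y":0,"z":0,"rx":0,"ry":0,"rz":0},{"x":0,"y":0,"z":0,"rx":0,"ry":0,"rz":0},{"x":0,"y":0,"z":0,"rx":0,"ry":0,"rz":0},{"x":0,"y":0,"z":0,"rx":0,"ry":0,"rz":0}]'

```text
time: 21.75
position: [0.6815, 0.0547, -0.0108]
tcp_rot: [[0.994, -0.107, -0.027], [-0.107, -0.994, -0.009], [-0.026, 0.012, -1.0]]
wrist_force: [-3.8, -3.0, 4.0]
grip_width: 0.0
```

```bash
python3 - 2>/dev/null <<'E'
from h import *
state(); print(tobay(ctrl.get_obs()['position'][:2]))
E
```

```text
t 21.75 p [ 0.6815  0.0547 -0.0108] yaw -0.107 tilt [-0.0275 -0.0093] F [-3.8 -3.   4. ]
[-0.03468715  0.01674589]
```

It has stopped advancing. I retreat out of the way and check.

Emit:
jog_arm --motion '[{"x":-25,"y":0,"z":0,"rx":0,"ry":0,"rz":0},{"x":-35,"y":0,"z":0,"rx":0,"ry":0.025,"rz":0},{"x":-40,"y":0,"z":0,"rx":0,"ry":0,"rz":0},{"x":-40,"y":0,"z":0,"rx":0,"ry":0,"rz":0},{"x":-40,"y":0,"z":0,"rx":0,"ry":0,"rz":0},{"x":-30,"y":0,"z":0,"rx":0,"ry":0,"rz":0},{"x":0,"y":0,"z":0,"rx":0,"ry":0,"rz":0},{"x":0,"y":0,"z":0,"rx":0,"ry":0,"rz":0}]'

```text
time: 22.42
position: [0.4669, 0.0812, -0.011]
tcp_rot: [[0.995, -0.101, 0.003], [-0.101, -0.995, -0.01], [0.004, 0.01, -1.0]]
wrist_force: [0.3, -0.3, 0.9]
grip_width: -0.0002
```

```bash
python3 - 2>/dev/null <<'E'
from h import *
state()
a=np.mean([ctrl.get_image('top')[...,::-1].astype(float) for _ in range(4)],0)
s=np.mean([ctrl.get_image('scene')[...,::-1].astype(float) for _ in range(4)],0)
cv2.imwrite('pics/t17.png',a);cv2.imwrite('pics/s17.png',s)
A=cv2.resize(a[150:220,225:405],(800,311),interpolation=cv2.INTER_CUBIC); S=cv2.resize(s[205:325,290:490],(480,288),interpolation=cv2.INTER_CUBIC)
S=cv2.copyMakeBorder(S,0,0,0,320,0); cv2.imwrite('pics/c17.png',cv2.convertScaleAbs(np.vstack([A,S]),alpha=1.4))
E
```

```text
t 22.42 p [ 0.4669  0.0812 -0.011 ] yaw -0.101 tilt [ 0.0033 -0.0102] F [ 0.3 -0.3  0.9]
```

View pics/c17.png

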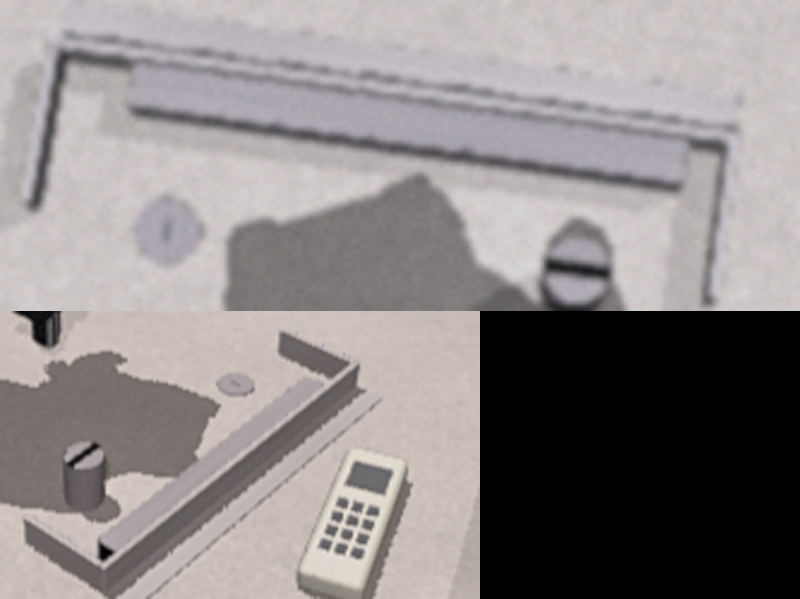

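The bar lies along the back wall, by eye touching along its whole length. I compare intensity profiles across the wall and bar near each end and in the middle.

```bash
python3 - 2>/dev/null <<'E'
from h import *
c,s=np.cos(PSI),np.sin(PSI); g=cv2.imread('pics/t17.png',0).astype(np.float32)
W=lambda x,y:B0+[c*x-s*y,s*x+c*y]
xs=np.arange(-40,14,2)/1000
print('x',(xs*1000).astype(int))
for y0 in(-.135,-.07,0,.07,.125,.16):
    pr=[]
    for x in xs:
        q=np.float32([proj('top',[*W(x,y0+d),.025]) for d in np.arange(-.012,.0121,.002)])
        pr.append(cv2.remap(g,q[:,0].reshape(-1,1),q[:,1].reshape(-1,1),cv2.INTER_LINEAR).mean())
    print(y0,np.round(pr).astype(int))
E
```

```text
x [-40 -38 -36 -34 -32 -30 -28 -26 -24 -22 -20 -18 -16 -14 -12 -10  -8  -6
  -4  -2   0   2   4   6   8  10  12]
-0.135 [132 131 129 118  96  72  68  87 110 119 122 122 121 121 120 120 120 117
 110  99 104 119 123 112 107 121 135]
-0.07 [130 130 130 124 107  80  65  77 100 114 118 118 119 120 120 119 118 116
 110 100  99 115 125 118 109 117 132]
0 [128 128 128 124 112  87  67  71  93 111 118 119 119 120 120 120 119 119
 115 106  99 110 125 124 110 104 116]
0.07 [128 127 128 128 121 100  75  67  84 108 120 122 122 121 120 119 120 121
 120 113 102 101 116 123 116 109 116]
0.125 [130 127 127 127 122 107  84  70  80 104 118 122 123 123 121 120 120 120
 119 114 104 100 111 124 121 111 117]
0.16 [137 137 137 138 139 138 138 138 137 135 132 127 124 124 125 125 123 114
  94  72  64  78 104 124 123 109 109]
```

All three edges (bar front, bar–wall line, wall outer) run parallel to within about 1 mm, and the bar–wall line is equally thin everywhere, so the bar is flush. I raise the arm, check that the bystanders are unmoved, and hand in.

Emit:
jog_arm --motion '[{"x":0,"y":0,"z":-20,"rx":0,"ry":0,"rz":0},{"x":0,"y":0,"z":-20,"rx":0,"ry":0,"rz":0},{"x":0,"y":0,"z":-20,"rx":0,"ry":0,"rz":0},{"x":0,"y":0,"z":0,"rx":0,"ry":0,"rz":0},{"x":0,"y":0,"z":0,"rx":0,"ry":0,"rz":0},{"x":0,"y":0,"z":0,"rx":0,"ry":0,"rz":0},{"x":0,"y":0,"z":0,"rx":0,"ry":0,"rz":0},{"x":0,"y":0,"z":0,"rx":0,"ry":0,"rz":0}]'

```text
time: 23.48
position: [0.4682, 0.08, 0.0489]
tcp_rot: [[0.994, -0.105, 0.0], [-0.105, -0.994, -0.011], [0.001, 0.011, -1.0]]
wrist_force: [0.3, -0.5, 0.2]
grip_width: 0.0
```

```bash
python3 - 2>/dev/null <<'E'
from h import *
state()
b=ctrl.get_image('top')[...,::-1]; a=cv2.imread('pics/top0.png'); b=np.ascontiguousarray(b)
H=cv2.createHanningWindow
for n,(u0,u1,v0,v1) in dict(pot=(100,175,160,250),jar=(480,525,175,222),driver=(470,525,250,345),bay=(230,400,150,178)).items():
    f=lambda i:cv2.Laplacian(cv2.GaussianBlur(cv2.cvtColor(i[v0:v1,u0:u1],cv2.COLOR_BGR2GRAY).astype(np.float32),(5,5),0),cv2.CV_32F)
    print(n,np.round(cv2.phaseCorrelate(f(a),f(b),H((u1-u0,v1-v0),cv2.CV_32F)),2))if 0 else print(n,cv2.phaseCorrelate(f(a),f(b),H((u1-u0,v1-v0),cv2.CV_32F)))
red=lambda i:cv2.moments(((i[...,2].astype(int)-i[...,1]>45)[250:345,470:525]).astype(np.uint8),True)
for i in(a,b): m=red(i); print('red',m['m00'],m['m10']/m['m00'],m['m01']/m['m00'])
E
```

```text
t 23.48 p [0.4682 0.08   0.0489] yaw -0.105 tilt [ 0.0001 -0.0111] F [ 0.3 -0.5  0.2]
pot ((0.5442257408107452, 0.029767015568445743), 1.1336944243819624)
jar ((0.5444143074023273, -0.019540688434879883), 1.1423255551744391)
driver ((-0.6777042029915563, -0.613215896847727), 0.633109117878808)
bay ((-0.0432010876204032, -0.16191108851039182), 0.7514453566515887)
red 333.0 34.768768768768766 69.42942942942943
red 410.0 33.65853658536585 67.78292682926829
```

```bash
python3 -c "
from cell import ctrl
print(ctrl.job_done())"
```

```text
the job is handed in; nothing more can be done
None
```

I handed the job in at about 23.5 s: the bar lies flat in the bay with its whole length against the back wall. I pushed it only with shut fingers: first its right end to the left, then its flank to angle it. After that I slid it in behind the post from its left end, swung that end in and pressed the middle home.

**Bar against the wall:** after I backed off, the bar's front edge, the bar–wall line and the wall's outer edge ran parallel to within about 1 mm along the whole length. The last push had stopped advancing, and the forces I read stayed at about 6 N or less.

**Bystanders:** pot and jar match the first picture; the half-pixel shift measured for each is probably an artefact of the method. The screwdriver check did not fully agree. It differed by 1–2 px and its red area by more. I put that down to the arm's shadow lying across it in the first picture, since the arm only passed high over it then.

**Tool height:** the reported TCP height disagreed with the pictures. The finger tips were about 21 mm higher than reported, so my first push passed over the bar without moving it. I corrected for that in every later push.

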